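# Back the feed wheel off one notch

## Robot

A 6-joint arm with a two-finger parallel gripper is mounted at the origin on a cart in front of the work surface, level with it; the furniture and walls round the work are solid. World frame = base frame: x ahead of the robot, y to its left, z up, the work surface at z = 0. Lengths are in m, angles in degrees, forces in N, time in s.
With the tool pointing down it reaches from about 0.25 to 0.725 m from the base axis. Payload 9.7 kg.
Tool frame: the origin (TCP) lies at the very end of the fingers, on their centre line; the grasp point (between the pads) lies 19 mm behind it (bot.grip_point_offset is the distance from the TCP to the grasp point, in m); y points along the fingers, x is the direction in which the jaws open and shut, and the axes are right-handed (so a half turn about y gives the same grasp; the last joint's range is limited). The gripper opens to 85 mm and grips with 20 to 120 N. Pads are 22 mm wide; open, the fingers measure 114 mm over their backs; the gripper's body (76 mm by 85 mm) begins 54 mm behind the grasp point. The pads swing forward as they close: fully open they stand 13 mm farther back than shut.
Start: joints at [66.463, 4.979, 10.078, 95.1, 0, 90], TCP at [0.22, 0.504, 0.208] pointing down, gripper open.
Joint ranges: [-179.16, 179.16], [-48.56, 103.87], [-65.8, 70.77], [-126.05, 130.52], [-82.76, 87.17], [-180, 180]. Speed limits (degrees/s): [127.2, 127.2, 147.25, 180, 180, 180].

## Interface

Orientations are given as [roll, pitch, yaw] about the fixed x, y, z axes, in that order (R = Rz(yaw) Ry(pitch) Rx(roll)).
In Python, from workcell import bot gives the robot as it stands.
- The arm moves only by the shell command python3 -m inch 'ROWS' [FORCE]. ROWS is JSON, a list of rows, each a list of 3 entries, a list of its own where there are three numbers: the shift along the tool's x, y, z in mm, then the turn, a rotation vector about the tool's x, y, z in rad, then the finger opening in mm, from 0 to 85.4. In form: [[[x, y, z], [ax, ay, az], grip], ...]. A call has 1 to 20 rows; each row is the pose to reach, as a shift and turn from the pose measured when the call began, along the tool's axes at that moment; what a row does not reach only later rows make up. A row lasts 1/10 s, in which the tool goes at most 50 mm and 8.59 degrees, less where a joint would pass 70% of its speed; a pose out of reach is approached as far as the arm can. A call with a gripper value outside its range is refused whole. The fingers move at their own pace and stop on an object; FORCE is the grip in N (left out, the last holds). Time passes only in rows, so rows that repeat a pose let the fingers close. It gives the time, the measured TCP pose, the force and the opening at its end, in the units of the state.
- bot.get_obs(): the state, without advancing time (a new reading comes with each control period).
- bot.camera(name): name is "scene" or "top" or "wrist"; returns a dict with "frame" (384x512x3 uint8, red, green, blue), "mtx" (3x3 intrinsics, pixels), "origin" and "orientation" of the camera in the world. Camera axes: x right, y down, z forward; pixel columns grow to the right and rows downward; lengths in m; the calibration is good to about 2 mm. A picture is of the moment at which its call begins. There is no depth.
- bot.job_done(): hands the job in, once; it reports no verdict.
Trained networks look in a picture, given as the dict that the camera call returned (one of the last four; its "shot" number tells which), for a name from the list of things; names that differ only in an ending like _2 or _b are one class to them, and where a whole thing is asked for, a point or a joint stands for the part that bears it (a point fixed in the world has none). Each returns a list of dicts, best first, with "confidence" (0 to 1); they miss things now and then, are a little off and sometimes report something else, mostly with a low value. They report only what shows in the picture. A call takes as long as a camera call. They do not tell look-alikes from the thing itself.
- bot.search_frame(picture, name): "box" ([left, top, right, bottom] in pixels, round what is visible of it).
- bot.cut_out(picture, name): "region" (384x512 bool, what is visible of it) and "box" ([left, top, right, bottom] in pixels, round what is visible of it).
The state is a dict: "time": time; "q": joint angles; "qd": joint speeds; "joint_efforts": joint torques, N m; "ee_pos": TCP position; "tcp_rot": TCP orientation; "wrist_force": force on the tool from outside, world axes, zero at the start; "torque": the same for the moment, N m; "opening": finger opening in m.
Only numpy, scipy, OpenCV 4.12 (cv2) and the standard library are available. Lean on these libraries where they do the work, as an engineer would, in place of code of your own. Each camera call takes 0.05 s, during which the arm holds its last target. There are 200 camera calls.

## Task

The ratchet feed of the clamping jig is one notch too tight on the wooden block. With a fingertip, lift the pawl clear of the wheel by pushing its thumb lever over to the right, push the wheel backward one notch (its top spoke to the right, towards the pawl), then push the lever back to the left until the pawl is fully home in the next notch. Nothing needs grasping: leave the block in the jig, the bridge blank and the loose tools where they are.

Things in the scene. Friction and masses are not known exactly. Their poses are not given: they have to be found in the camera images.
- feed_jig: Jig screwed to the table: wooden bed 160 x 370 x 18 mm (x, y, z), upright plate at the back (x = 52 to 68 mm, top z = 168 mm), steel wheel in front of it, jaw and stop at the right end. Origin: on the table under the wheel's axle. x: away from the robot, along the axle; y: left along the bed, which runs from +120 to -250 mm; z up. 'Left' and 'right' in the goal are +y and -y.
- axle (a point): Centre of the dark steel ratchet wheel, 105 mm above the table. 8 saw teeth, outer radius 44 mm, 10 mm deep, in the plane x = 0 to 14 mm of the jig. In front, in the plane x = -45 mm, four straight spokes 90 degrees apart, 8 mm thick, each with a 16 mm ball centred 70 mm from the axle. It is geared to the jaw, which draws back 9.4 mm a notch.
- feed_wheel (a joint): Turn of the wheel, rad: 0 at the start, grows as it is pushed backward (clockwise seen from the robot: top to the right). One notch = 0.785. Stays where left; under 1 N turns it. With the pawl in, it has 0.08 play, then is blocked. The pawl goes fully home with the wheel at 0.55 to 0.88; from 0.4 on, pressing the pawl home (5 N) turns it the rest; past 0.9 the pawl rides on the next tooth's tip or drops into the wrong notch. It cannot turn forward of 0.
- pawl_pin (a point): Pin of the pawl, at x = 7, y = -78, z = 142 mm of the jig. The steel nose arm reaches 58 mm left from it to the wheel's teeth; an 8 mm thick thumb lever stands up from it.
- pawl (a joint): Angle of the pawl about its pin, rad: 0 = fully home between two teeth, grows as the nose is lifted, 0.95 at its stop. Pushing the thumb lever right (-y of the jig) lifts the nose, left lowers it. The nose is clear of the teeth above 0.25. Friction holds it where it is left (about 0.5 N at the knob).
- pawl_knob (a point): Centre of the 18 mm wooden ball on top of the pawl's thumb lever, 63 mm from the pin. Pawl home: y = -67, z = 204 mm of the jig; fully lifted: about y = -122, z = 187 mm. In this plane nothing of the jig left of the lever is higher than 155 mm, so a fingertip fits beside it.
- spoke_knob (a point): Centre of the 16 mm wooden ball on the spoke to push, the one that points nearly straight up: at the start it leans 22.5 degrees to the left, ball at x = -45, y = +27, z = 170 mm of the jig; one notch back it leans 22.5 degrees to the right.
- jaw_gap (a point): Middle of the gap between the wooden jaw and the stop, on top of the bed (18 mm above the table), where the block lies.
- block_bored: The clamped work: a loose wooden block with a bored hole, 56 x 42 x 30 mm, lying on the jig's bed between jaw and stop. Origin: centre of its underside.
- bridge_blank_1: Loose violin bridge blank, 34 x 41 x 4 mm, lying on the front of the jig's bed. Origin: centre of its underside. Not part of the work.
- thumb_plane: Loose brass thumb plane, 25 x 60 x 34 mm, on the table to the right. Origin: centre of its underside. Not part of the work.
- small_mallet: Loose wooden mallet, 187 x 72 x 38 mm, on the table to the right. Origin: centre of its underside. Not part of the work.
- sanding_block: Loose wooden sanding block, 58 x 88 x 34 mm, on the table to the left. Origin: centre of its underside. Not part of the work.
Mind the look-alikes: they are no part of the job. Leave any orange or red look-alike of the block_bored alone.

How it is judged (in metres and radians):
On the way, in this order (a step that is already met when the one before it is completed fails the run):
1. the pawl is lifted clear of the teeth while the wheel is still in its first notch (value of joint pawl above 0.3 rad and value of joint feed_wheel below 0.15 rad), for 0.2 s.
2. the wheel has been pushed back about a notch with the pawl still lifted (value of joint pawl above 0.25 rad and value of joint feed_wheel above 0.3 rad), for 0.2 s.
3. the pawl is home in the next notch (value of joint pawl below 0.06 rad and value of joint feed_wheel between 0.5 and 0.95 rad), for 0.2 s.
At the end, for the whole second after the job is handed in: The wheel stands one notch back (0.5 to 0.95 rad from its start), the pawl is home in that notch (within 0.06 rad) and both are still; the block lies in the jig (all of step 3 and velocity of joint feed_wheel between -0.05 and 0.05 rad/s and velocity of joint pawl between -0.05 and 0.05 rad/s and distance between block_bored and jaw_gap below 0.04 m); the robot touches nothing.
It fails at once if the wheel is pushed back more than one and a half notches (1.18 rad) (value of joint feed_wheel above 1.18 rad).
It fails at once if the wooden block is lifted or shifted more than 15 mm (distance of block_bored from where it was at the start of the episode above 0.015 m).
It fails at once if another loose thing is lifted or shifted more than 25 mm (distance of any of bridge_blank_1, thumb_plane, small_mallet, sanding_block from where it was at the start of the episode above 0.025 m).
It also fails if it takes over 61 s, if anything falls off the work surface, if the arm or the gripper's body presses on something with over 40 N, if the wrist force passes 120 N, or if a joint passes its speed limit or range.

## Working session

There is one attempt and no reset: what is moved stays moved. The work goes in short steps, Python scripts to look and compute and a shell command to move; the robot and the scene stay as the last step left them, time stands still between calls to the robot, and variables do not carry over. Pictures are saved under pics/ and viewed, about 8 in all and at most 12, crops included, and the job is handed in when it is done.

```bash
ls; mkdir -p pics; python3 - <<'E'
from workcell import bot
import cv2,numpy as np
o=bot.get_obs(); print(o['time'],o['ee_pos'],o['tcp_rot'],o['opening'])
ims=[]
for n in ['scene','top']:
    p=bot.camera(n); print(n,p['mtx'].tolist() if hasattr(p['mtx'],'tolist') else p['mtx'],p['origin'],p['orientation'])
    cv2.imwrite(f'pics/{n}0.png',cv2.cvtColor(p['frame'],cv2.COLOR_RGB2BGR))
    for k in ['feed_jig','axle','pawl_pin','pawl_knob','spoke_knob','block_bored','jaw_gap','bridge_blank_1']:
        r=bot.search_frame(p,k); print(k,[(np.round(d['box']).tolist(),round(d['confidence'],2)) for d in r[:3]])
E
```

```text
pics
0.0 [0.21952794 0.50399565 0.20747235] [-8.99999515e+01  7.94115549e-02  6.64620561e+01] 0.08516553655182148
scene [[416.48946168515204, 0.0, 258.6247962704356], [0.0, 416.48946168515204, 192.84192560008128], [0.0, 0.0, 1.0]] [-0.04621295 -0.88062913  1.10194929] [-1.31890565e+02  1.12687598e-01 -3.47699918e+01]
feed_jig [([198.0, 163.0, 295.0, 259.0], 0.88), ([177.0, 166.0, 200.0, 185.0], 0.43)]
axle [([199.0, 164.0, 298.0, 260.0], 0.93)]
pawl_pin [([198.0, 162.0, 297.0, 258.0], 0.82)]
pawl_knob [([241.0, 175.0, 253.0, 193.0], 0.68)]
spoke_knob [([210.0, 175.0, 241.0, 215.0], 0.79), ([177.0, 165.0, 200.0, 187.0], 0.38)]
block_bored [([287.0, 250.0, 307.0, 270.0], 0.71), ([306.0, 217.0, 323.0, 232.0], 0.66), ([216.0, 243.0, 226.0, 262.0], 0.57)]
jaw_gap [([201.0, 163.0, 295.0, 257.0], 0.85)]
bridge_blank_1 [([224.0, 216.0, 237.0, 227.0], 0.41)]
top [[484.7290480836166, 0.0, 254.24638825156973], [0.0, 484.7290480836166, 193.409284912502], [0.0, 0.0, 1.0]] [0.39478323 0.01289024 1.76331099] [-175.36725385    0.61286717  -91.13316785]
feed_jig [([200.0, 167.0, 306.0, 224.0], 0.68)]
axle [([200.0, 170.0, 304.0, 222.0], 0.84)]
pawl_pin [([199.0, 166.0, 308.0, 223.0], 0.83)]
pawl_knob [([242.0, 185.0, 256.0, 194.0], 0.58)]
spoke_knob [([217.0, 186.0, 258.0, 212.0], 0.93), ([279.0, 185.0, 291.0, 200.0], 0.68)]
block_bored [([319.0, 180.0, 332.0, 192.0], 0.78), ([279.0, 182.0, 294.0, 199.0], 0.7), ([269.0, 235.0, 290.0, 249.0], 0.61)]
jaw_gap [([198.0, 167.0, 303.0, 223.0], 0.89)]
bridge_blank_1 [([245.0, 204.0, 256.0, 214.0], 0.42), ([200.0, 165.0, 305.0, 222.0], 0.19)]
```

```bash
python3 - <<'E'
import cv2
s=cv2.imread('pics/scene0.png')[130:290,150:350]; t=cv2.imread('pics/top0.png')[140:260,180:350]
cv2.imwrite('pics/s1.png',cv2.resize(s,None,fx=3.9,fy=3.7,interpolation=cv2.INTER_CUBIC) if 0 else cv2.resize(s,None,fx=3.75,fy=3.75,interpolation=cv2.INTER_CUBIC))
cv2.imwrite('pics/t1.png',cv2.resize(t,None,fx=4.5,fy=4.5,interpolation=cv2.INTER_CUBIC))
E
```

```text
(no output)
```

View pics/s1.png

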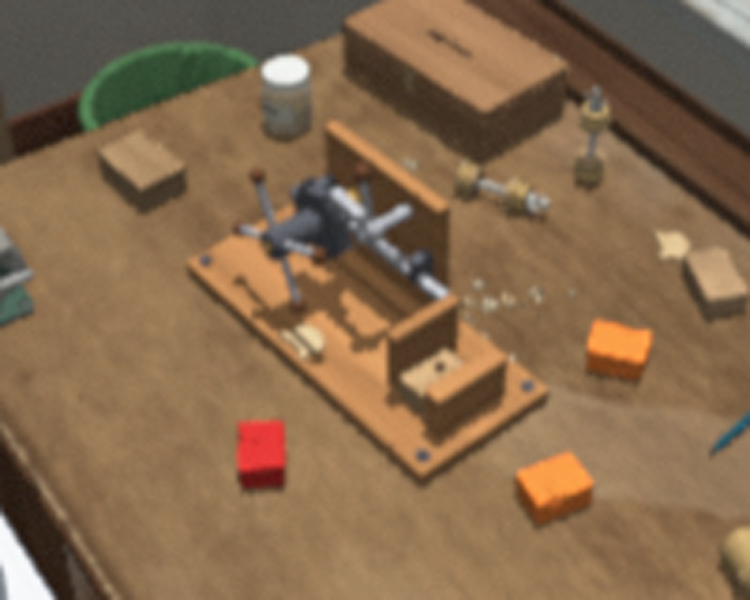

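View pics/t1.png

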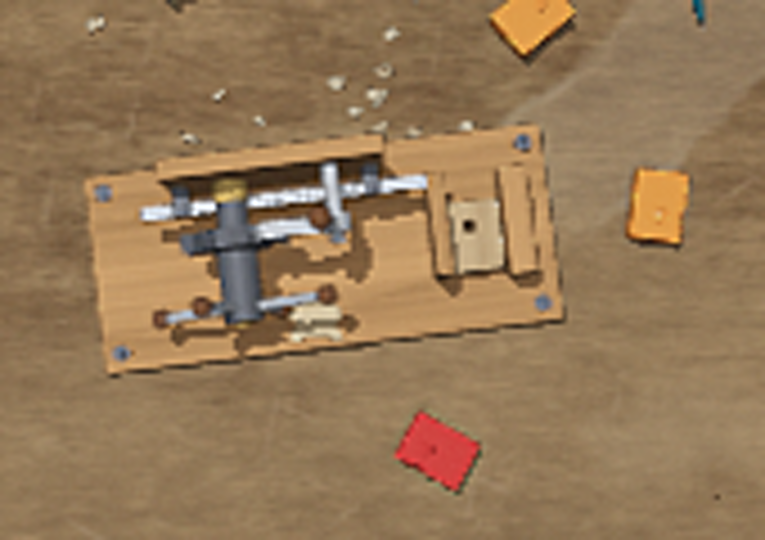

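The crops show the jig slightly yawed. The pawl knob is at top (318,217) and scene (362,172), and the upright spoke's ball is at top (201,307) and scene (257,176). The other spoke balls are at top (160,319) and (327,294). The orange and red blocks are look-alikes; the block in the jaw is the real one. Next I fit the jig pose.

```bash
cat > h.py <<'E'
import numpy as np
from scipy.spatial.transform import Rotation as R
from scipy.optimize import least_squares
CAM={'scene':(416.489,258.62,192.84,[-0.04621295,-0.88062913,1.10194929],[-131.890565,.112687598,-34.7699918]),
'top':(484.729,254.246,193.409,[0.39478323,0.01289024,1.76331099],[-175.36725385,.61286717,-91.13316785])}
def proj(c,P,cam=None):
    f,cx,cy,o,r=CAM[c] if cam is None else cam
    v=R.from_euler('xyz',r,degrees=True).inv().apply(np.atleast_2d(P)-o)
    return np.c_[cx+f*v[:,0]/v[:,2],cy+f*v[:,1]/v[:,2]]
def jig(p,P):
    P=np.atleast_2d(P)/1000.; c,s=np.cos(p[2]),np.sin(p[2])
    return np.c_[p[0]+c*P[:,0]-s*P[:,1],p[1]+s*P[:,0]+c*P[:,1],P[:,2]]
E
cat > fit.py <<'E'
from h import *
b=lambda a:[-45,70*np.sin(np.radians(a)),105+70*np.cos(np.radians(a))]
K=[7,-67,204]
top=[(K,318,217),(b(22.5),201,307),(b(112.5),160,319),(b(-67.5),327,294)]
tc=[((1,120),88,182),((1,-250),541,125),((0,-250),564,318),((0,120),110,374)]
sc=[(K,362,172),(b(22.5),257,176),(b(112.5),240,229),(b(-67.5),318,253)]
scc=[((0,120),190,262),((1,-250),547,392),((0,-250),422,475)]
def res(p,full=False):
    out=[]
    for cam,L,C,s,ox,oy in(('top',top,tc,4.5,180,140),('scene',sc,scc,3.75,150,130)):
        P=[l[0] for l in L]+[[p[3]+160*c[0][0],c[0][1],18] for c in C]
        uv=np.array([[l[1]/s+ox,l[2]/s+oy] for l in L+C])
        out.append(proj(cam,jig(p,P))-uv)
    return out if full else np.concatenate(out).ravel()
r=least_squares(res,[.45,0,.1,-80],loss='soft_l1',x_scale=[.1,.1,.1,10])
print(r.x,np.degrees(r.x[2])); print(*[np.round(a,1) for a in res(r.x,True)],sep='\n')
for n,P in dict(knob=K,knoblift=[7,-122,187],spoke=b(22.5),spoke1=b(-22.5),block=[0,-190,18]).items(): print(n,jig(r.x,P).round(4))
E
python3 fit.py
```

```text
[  0.52508507   0.10198041   0.09942358 -81.78222949] 5.696551456600524
[[ 0.7 -0.1]
 [ 0.5 -0.1]
 [ 0.6 -0.1]
 [ 0.2  0.1]
 [-0.9 -0.9]
 [-0.2 -0.4]
 [ 0.3  0.5]
 [-0.9  0.4]]
[[ 0.1  0.1]
 [-0.1 -0.2]
 [-0.  -0.3]
 [ 0.2  0.7]
 [-1.8 -0.4]
 [ 0.6 -0.9]
 [-0.6  0.1]]
knob [[0.5387 0.036  0.204 ]]
knoblift [[ 0.5442 -0.0187  0.187 ]]
spoke [[0.4776 0.1242 0.1697]]
spoke1 [[0.483  0.0709 0.1697]]
block [[ 0.5439 -0.0871  0.018 ]]
```

Fit residuals are under 1 px apart from one corner (1.8 px), so the jig origin is at about (0.525, 0.102) with yaw 5.7°. I raise the tool, close the fingers, and move to above the left side of the pawl knob with the tool x axis along the jig x axis.

```bash
python3 -m inch '[[[0,-30,0],[0,0,0],0],[[0,-60,0],[0,0,0],0],[[0,-80,0],[0,0.1,0],0],[[-20,-80,-35],[0,0.2,0],0],[[-40,-80,-70],[0,0.3,0],0],[[-60,-80,-105],[0,0.4,0],0],[[-80,-80,-140],[0,0.5,0],0],[[-100,-80,-175],[0,0.6,0],0],[[-120,-80,-210],[0,0.7,0],0],[[-140,-80,-245],[0,0.8,0],0],[[-160,-80,-280],[0,0.9,0],0],[[-180,-80,-315],[0,1.0,0],0],[[-200,-80,-350],[0,1.06,0],0],[[-220,-80,-385],[0,1.06,0],0],[[-240,-80,-420],[0,1.06,0],0],[[-255,-80,-445],[0,1.06,0],0],[[-265,-80,-459],[0,1.06,0],0],[[-265,-80,-459],[0,1.06,0],0],[[-265,-80,-459],[0,1.06,0],0]]'
```

```text
time: 2.8
ee_pos: [0.5343, 0.0783, 0.2882]
tcp_rot: [-90.0, 0.0, 5.7]
wrist_force: [-0.6, -0.5, -0.7]
opening: -0.0001
```

```bash
python3 - <<'E'
from workcell import bot
import cv2,numpy as np
from h import *
pose=[.52509,.10198,.09942]
b=lambda a:[-45,70*np.sin(np.radians(a)),105+70*np.cos(np.radians(a))]
pts=[[7,-67,204],b(22.5),b(-67.5),[7,-78,142]]
p=bot.camera('wrist'); m=np.array(p['mtx'])
uv=proj('',jig(pose,pts),(m[0,0],m[0,2],m[1,2],np.array(p['origin']),p['orientation']));print(uv.round(),p['origin'],p['orientation'])
im=cv2.cvtColor(p['frame'],cv2.COLOR_RGB2BGR)
for u in uv:
    if abs(u).max()<2000: cv2.drawMarker(im,tuple(int(x) for x in u),(0,255,0),0,12,1)
cv2.imwrite('pics/w1.png',im)
E
```

```text
[[253. 232.]
 [202. 132.]
 [211. 204.]
 [253. 217.]] [0.5253618  0.16095333 0.45427631] [ 1.61437273e+02 -2.61421031e-02  5.67238405e+00]
```

View pics/w1.png

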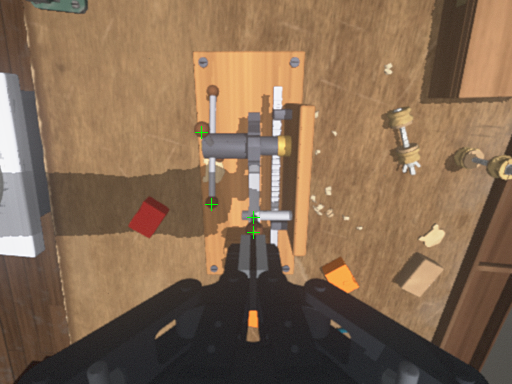

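The overlaid spoke-ball and pin markers, (202,132), (211,204) and (253,217), land on the real parts, and the pawl knob is hidden behind the fingers. Now I descend left of the knob to z=0.188.

```bash
python3 -m inch '[[[0,20,0],[0,0,0],0],[[0,45,0],[0,0,0],0],[[0,70,0],[0,0,0],0],[[0,90,0],[0,0,0],0],[[0,100,0],[0,0,0],0],[[0,100,0],[0,0,0],0]]' && python3 -m inch '[[[0,0,-5],[0,0,0],0],[[0,0,-10],[0,0,0],0],[[0,0,-15],[0,0,0],0],[[0,0,-20],[0,0,0],0],[[0,0,-25],[0,0,0],0],[[0,0,-29],[0,0,0],0],[[0,0,-33],[0,0,0],0],[[0,0,-37],[0,0,0],0],[[0,0,-41],[0,0,0],0],[[0,0,-45],[0,0,0],0],[[0,0,-49],[0,0,0],0],[[0,0,-53],[0,0,0],0],[[0,0,-57],[0,0,0],0],[[0,0,-60],[0,0,0],0],[[0,0,-60],[0,0,0],0],[[0,0,-60],[0,0,0],0]]'
```

```text
time: 3.45
ee_pos: [0.5333, 0.0795, 0.1876]
tcp_rot: [-90.0, 0.1, 5.8]
wrist_force: [0.3, 0.4, 0.1]
opening: -0.0001
time: 5.05
ee_pos: [0.5393, 0.0197, 0.1873]
tcp_rot: [-90.0, 0.1, 5.8]
wrist_force: [-0.6, -0.3, 0.3]
opening: 0.0002
```

```bash
cat > look.py <<'E'
import sys,cv2,numpy as np
from workcell import bot
from h import *
pose=[.52509,.10198,.09942]; n=sys.argv[1]
th=[0,.3,.5,.7,.95]
K=lambda t:[7,-78+63*np.sin(np.radians(10)-t),142+63*np.cos(np.radians(10)-t)]
p=bot.camera('scene')
for t in th: print('pawl',t,proj('scene',jig(pose,K(t))).round(1))
for w in(0,.5,.7,.85): a=np.pi/8-w; print('wheel',w,proj('scene',jig(pose,[-45,70*np.sin(a),105+70*np.cos(a)])).round(1))
for k in('pawl_knob','spoke_knob'):
    print(k,[(np.round(d['box']).tolist(),round(d['confidence'],2)) for d in bot.search_frame(p,k)[:2]])
im=cv2.cvtColor(p['frame'],cv2.COLOR_RGB2BGR)[155:235,195:295]
cv2.imwrite(f'pics/{n}.png',cv2.resize(im,None,fx=7,fy=7,interpolation=cv2.INTER_CUBIC))
E
python3 look.py l1
```

```text
pawl 0 [[246.7 176. ]]
pawl 0.3 [[250.2 178.6]]
pawl 0.5 [[252.6 181. ]]
pawl 0.7 [[254.8 183.9]]
pawl 0.95 [[257.2 187.9]]
wheel 0 [[218.4 176.7]]
wheel 0.5 [[224.2 180.5]]
wheel 0.7 [[226.7 183.1]]
wheel 0.85 [[228.5 185.3]]
pawl_knob [([239.0, 176.0, 257.0, 195.0], 0.64)]
spoke_knob [([213.0, 177.0, 244.0, 211.0], 0.95), ([300.0, 304.0, 314.0, 320.0], 0.63)]
```

View pics/l1.png

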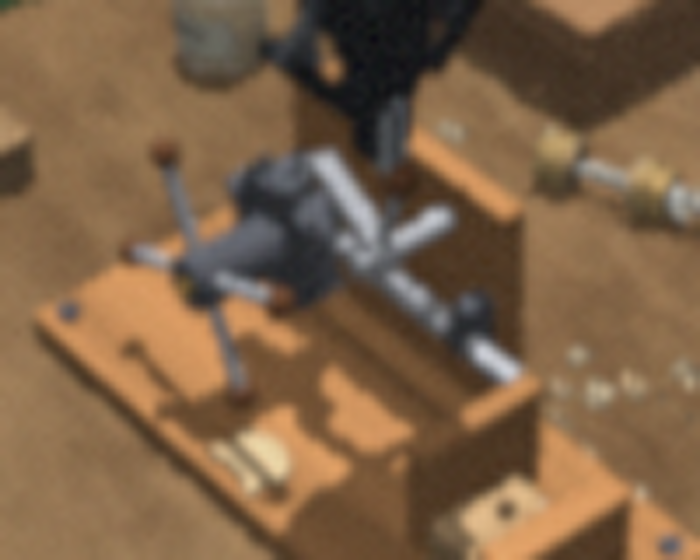

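The knob is at crop (400,180), image (252,181), so the pawl is at about 0.48 rad with its nose raised, and the wheel has not moved. I push 6 mm more for margin, retreat up, and move left of the spoke ball.

```bash
python3 -m inch '[[[0,0,-3],[0,0,0],0],[[0,0,-6],[0,0,0],0],[[0,0,-6],[0,0,0],0],[[0,0,5],[0,0,0],0],[[0,0,20],[0,0,0],0],[[0,-30,25],[0,0,0],0],[[0,-65,25],[0,0,0],0],[[0,-80,30],[0,0,0],0],[[-15,-80,60],[0,0,0],0],[[-30,-80,90],[0,0,0],0],[[-45,-80,120],[0,0,0],0],[[-51,-80,145],[0,0,0],0],[[-51,-70,145],[0,0,0],0],[[-51,-40,145],[0,0,0],0],[[-51,-10,145],[0,0,0],0],[[-51,15,145],[0,0,0],0],[[-51,25,145],[0,0,0],0],[[-51,25,145],[0,0,0],0],[[-51,25,145],[0,0,0],0]]'; python3 look.py l2
```

```text
time: 7.1
ee_pos: [0.474, 0.1592, 0.1636]
tcp_rot: [-90.0, 0.1, 5.8]
wrist_force: [0.3, 0.2, 0.3]
opening: -0.0002
pawl 0 [[246.7 176. ]]
pawl 0.3 [[250.2 178.6]]
pawl 0.5 [[252.6 181. ]]
pawl 0.7 [[254.8 183.9]]
pawl 0.95 [[257.2 187.9]]
wheel 0 [[218.4 176.7]]
wheel 0.5 [[224.2 180.5]]
wheel 0.7 [[226.7 183.1]]
wheel 0.85 [[228.5 185.3]]
pawl_knob []
spoke_knob [([212.0, 174.0, 243.0, 215.0], 0.95)]
```

View pics/l2.png

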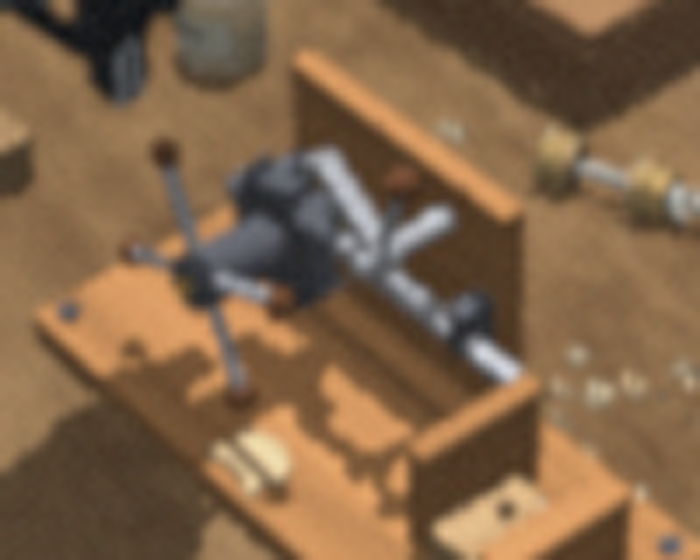

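The pawl stays up at about 0.5 rad (knob at crop (403,180)), and the wheel is still at 0. Now I push the spoke ball right.

```bash
python3 -m inch '[[[0,0,-5],[0,0,0],0],[[0,0,-10],[0,0,0],0],[[0,0,-14],[0,0,0],0],[[0,0,-18],[0,0,0],0],[[0,0,-22],[0,0,0],0],[[0,0,-26],[0,0,0],0],[[0,0,-30],[0,0,0],0],[[0,0,-34],[0,0,0],0],[[0,0,-38],[0,0,0],0],[[0,0,-42],[0,0,0],0],[[0,0,-46],[0,0,0],0],[[0,0,-50],[0,0,0],0],[[0,0,-54],[0,0,0],0],[[0,0,-57],[0,0,0],0],[[0,0,-60],[0,0,0],0],[[0,0,-62],[0,0,0],0],[[0,0,-64],[0,0,0],0],[[0,0,-64],[0,0,0],0],[[0,0,-64],[0,0,0],0],[[0,0,-64],[0,0,0],0]]'; python3 look.py l3
```

```text
time: 9.25
ee_pos: [0.4808, 0.0956, 0.1638]
tcp_rot: [-90.0, 0.0, 5.8]
wrist_force: [0.7, -1.3, -0.4]
opening: -0.0002
pawl 0 [[246.7 176. ]]
pawl 0.3 [[250.2 178.6]]
pawl 0.5 [[252.6 181. ]]
pawl 0.7 [[254.8 183.9]]
pawl 0.95 [[257.2 187.9]]
wheel 0 [[218.4 176.7]]
wheel 0.5 [[224.2 180.5]]
wheel 0.7 [[226.7 183.1]]
wheel 0.85 [[228.5 185.3]]
pawl_knob [([242.0, 178.0, 255.0, 193.0], 0.6)]
spoke_knob [([214.0, 171.0, 244.0, 214.0], 0.82), ([239.0, 178.0, 255.0, 194.0], 0.21)]
```

View pics/l3.png

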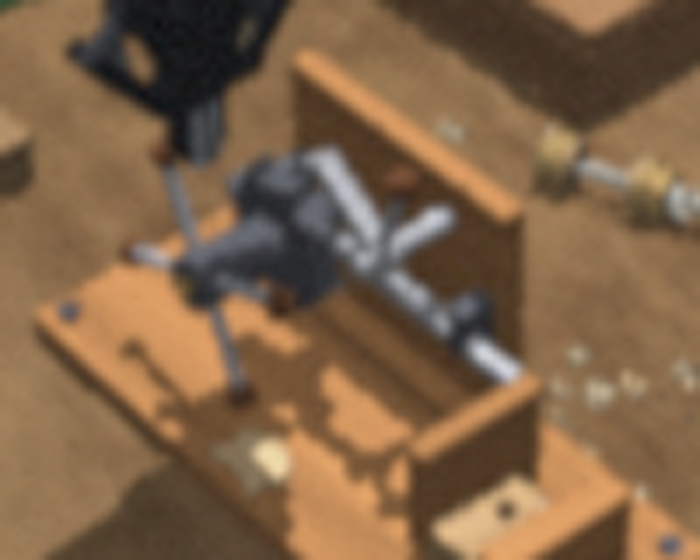

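The spoke ball has not moved (crop (165,150)), and the tip is at crop (205,158). That conflicts with the fit, so I compare the projections.

```bash
python3 - <<'E'
from h import *
from workcell import bot
import cv2
pose=[.52509,.10198,.09942]
q=lambda P:((proj('scene',P)-[195,155])*7).round()
t=bot.get_obs()['ee_pos'];print(t)
print('tcp crop',q(t),q(np.array(t)+[0,0,.03]))
for a in(22.5,-22.5,0):
    a=np.radians(a);print(q(jig(pose,[-45,70*np.sin(a),105+70*np.cos(a)])))
# direct triangulation of the top ball
uv=[('scene',218.6,176.4),('top',201/4.5+180,307/4.5+140)]
r=least_squares(lambda X:np.concatenate([(proj(c,X)[0]-[u,v]) for c,u,v in uv]),[.48,.12,.17]);print(r.x,r.fun)
p=bot.camera('top');im=cv2.cvtColor(p['frame'],cv2.COLOR_RGB2BGR)[150:235,190:310]
cv2.imwrite('pics/t2.png',cv2.resize(im,None,fx=6,fy=6,interpolation=cv2.INTER_CUBIC))
print((proj('top',t)-[190,150])*6)
E
```

```text
[0.4808313  0.09562724 0.16380114]
tcp crop [[200. 189.]] [[196. 142.]]
[[164. 152.]]
[[229. 205.]]
[[195. 170.]]
[0.47802749 0.125327   0.17017222] [-0.2614905   0.02763776  0.10745759 -0.22306081]
[[263.27239351 342.40220754]]
```

View pics/t2.png

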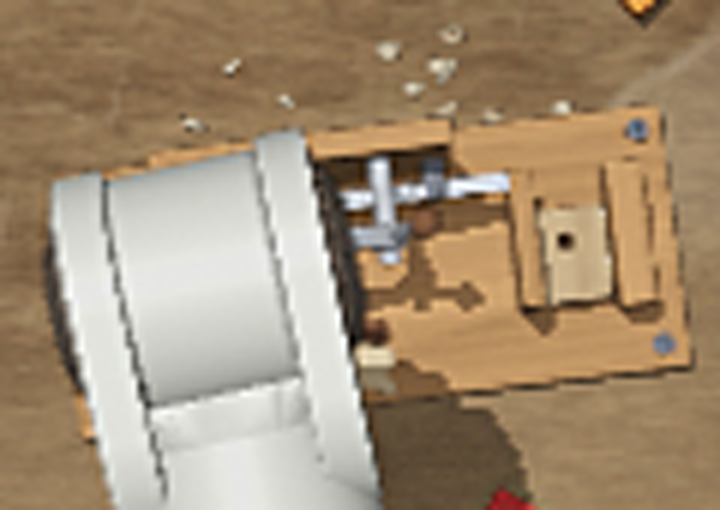

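The fingers visibly end about 18 mm above the projected TCP, so the tip passed just over the ball without moving it. I go back left (raised), lower by 25 mm and push again.

```bash
python3 -m inch '[[[0,-15,0],[0,0,0],0],[[0,-30,0],[0,0,0],0],[[0,-30,25],[0,0,0],0],[[0,-30,50],[0,0,0],0],[[0,-20,64],[0,0,0],0],[[0,5,64],[0,0,0],0],[[0,25,64],[0,0,0],0],[[0,25,64],[0,0,0],0],[[0,25,64],[0,0,0],0]]' && python3 -m inch '[[[0,0,-5],[0,0,0],0],[[0,0,-10],[0,0,0],0],[[0,0,-14],[0,0,0],0],[[0,0,-18],[0,0,0],0],[[0,0,-22],[0,0,0],0],[[0,0,-26],[0,0,0],0],[[0,0,-30],[0,0,0],0],[[0,0,-33],[0,0,0],0],[[0,0,-36],[0,0,0],0],[[0,0,-39],[0,0,0],0],[[0,0,-42],[0,0,0],0],[[0,0,-45],[0,0,0],0],[[0,0,-48],[0,0,0],0],[[0,0,-51],[0,0,0],0],[[0,0,-54],[0,0,0],0],[[0,0,-57],[0,0,0],0],[[0,0,-60],[0,0,0],0],[[0,0,-60],[0,0,0],0],[[0,0,-60],[0,0,0],0]]'; python3 look.py l4
```

```text
time: 10.35
ee_pos: [0.474, 0.1591, 0.1387]
tcp_rot: [-90.0, 0.0, 5.8]
wrist_force: [-0.7, -0.3, 0.9]
opening: 0.0003
time: 12.25
ee_pos: [0.4802, 0.0993, 0.1387]
tcp_rot: [-90.0, 0.0, 5.8]
wrist_force: [-0.1, 1.0, -0.1]
opening: -0.0001
pawl 0 [[246.7 176. ]]
pawl 0.3 [[250.2 178.6]]
pawl 0.5 [[252.6 181. ]]
pawl 0.7 [[254.8 183.9]]
pawl 0.95 [[257.2 187.9]]
wheel 0 [[218.4 176.7]]
wheel 0.5 [[224.2 180.5]]
wheel 0.7 [[226.7 183.1]]
wheel 0.85 [[228.5 185.3]]
pawl_knob [([242.0, 178.0, 255.0, 196.0], 0.67)]
spoke_knob [([214.0, 174.0, 242.0, 209.0], 0.7)]
```

View pics/l4.png

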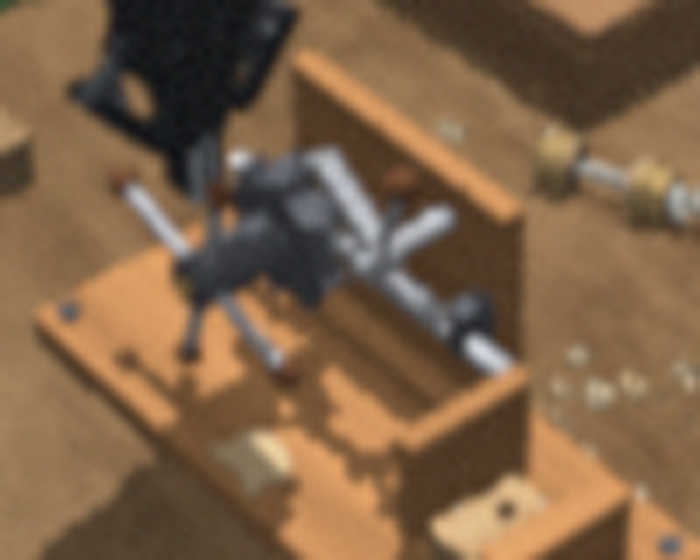

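The wheel turned: the upright ball is now at crop (220,188), and the others are at (120,182), (190,352) and (285,370). The pawl is still up, so I work out the wheel angle from the free balls.

```bash
python3 - <<'E'
from h import *
pose=[.52509,.10198,.09942]
for w in(.5,.6,.7,.8):
    a=np.radians(np.array([22.5,112.5,-67.5,202.5]))-w
    print(w,((proj('scene',jig(pose,np.c_[-45+0*a,70*np.sin(a),105+70*np.cos(a)]))-[195,155])*7).round().tolist())
E
```

```text
0.5 [[205.0, 178.0], [123.0, 197.0], [289.0, 358.0], [203.0, 366.0]]
0.6 [[213.0, 187.0], [123.0, 188.0], [288.0, 366.0], [195.0, 358.0]]
0.7 [[222.0, 196.0], [124.0, 180.0], [286.0, 374.0], [187.0, 348.0]]
0.8 [[230.0, 207.0], [126.0, 172.0], [284.0, 381.0], [179.0, 339.0]]
```

Wheel ≈ 0.66 rad, which is in the good window. I retreat, go over to the right of the pawl knob, and push left.

```bash
python3 -m inch '[[[0,0,10],[0,0,0],0],[[0,-10,15],[0,0,0],0],[[0,-45,15],[0,0,0],0],[[0,-85,15],[0,0,0],0],[[0,-120,15],[0,0,0],0],[[10,-125,-10],[0,0,0],0],[[25,-125,-45],[0,0,0],0],[[40,-125,-80],[0,0,0],0],[[52,-125,-115],[0,0,0],0],[[52,-125,-147],[0,0,0],0],[[52,-115,-147],[0,0,0],0],[[52,-85,-147],[0,0,0],0],[[52,-55,-147],[0,0,0],0],[[52,-38,-147],[0,0,0],0],[[52,-33,-147],[0,0,0],0],[[52,-33,-147],[0,0,0],0]]' && python3 -m inch '[[[0,0,6],[0,0,0],0],[[0,0,12],[0,0,0],0],[[0,0,17],[0,0,0],0],[[0,0,21],[0,0,0],0],[[0,0,25],[0,0,0],0],[[0,0,29],[0,0,0],0],[[0,0,33],[0,0,0],0],[[0,0,37],[0,0,0],0],[[0,0,41],[0,0,0],0],[[0,0,45],[0,0,0],0],[[0,0,48],[0,0,0],0],[[0,0,51],[0,0,0],0],[[0,0,53],[0,0,0],0],[[0,0,53],[0,0,0],0],[[0,0,53],[0,0,0],0]]'; python3 look.py l5
```

```text
time: 14.0
ee_pos: [0.5467, -0.0407, 0.1717]
tcp_rot: [-90.0, 0.1, 5.9]
wrist_force: [-0.6, 0.4, 0.3]
opening: -0.0001
time: 15.5
ee_pos: [0.5412, 0.012, 0.1717]
tcp_rot: [-90.0, 0.1, 5.9]
wrist_force: [-0.2, 0.7, 0.9]
opening: 0.0004
pawl 0 [[246.7 176. ]]
pawl 0.3 [[250.2 178.6]]
pawl 0.5 [[252.6 181. ]]
pawl 0.7 [[254.8 183.9]]
pawl 0.95 [[257.2 187.9]]
wheel 0 [[218.4 176.7]]
wheel 0.5 [[224.2 180.5]]
wheel 0.7 [[226.7 183.1]]
wheel 0.85 [[228.5 185.3]]
pawl_knob [([240.0, 180.0, 252.0, 194.0], 0.67)]
spoke_knob [([213.0, 174.0, 244.0, 210.0], 0.79)]
```

View pics/l5.png

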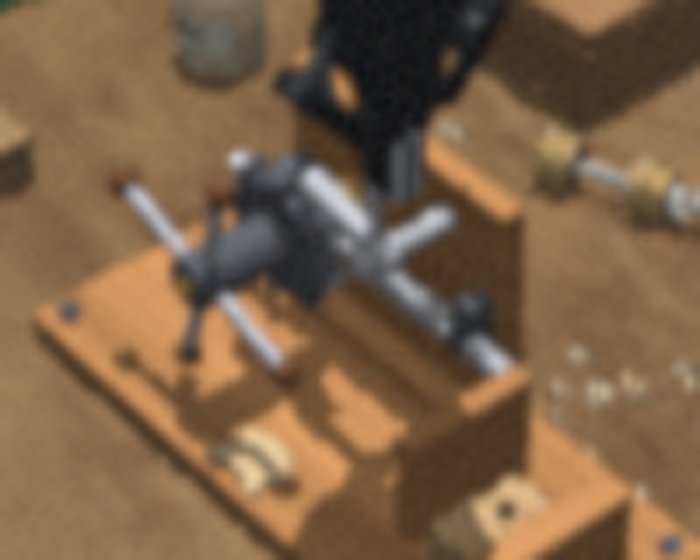

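The nose is coming down and the knob is hidden behind the fingertip; the upright ball at (218,190) puts the wheel near 0.65. Contact force is low, so I continue in 1 mm steps.

```bash
python3 -m inch '[[[0,0,1],[0,0,0],0],[[0,0,2],[0,0,0],0],[[0,0,3],[0,0,0],0],[[0,0,4],[0,0,0],0],[[0,0,4],[0,0,0],0]]' ; python3 -m inch '[[[0,0,1],[0,0,0],0],[[0,0,2],[0,0,0],0],[[0,0,3],[0,0,0],0],[[0,0,3],[0,0,0],0]]'; python3 -m inch '[[[0,0,1],[0,0,0],0],[[0,0,2],[0,0,0],0],[[0,0,2],[0,0,0],0]]'
```

```text
time: 16.15
ee_pos: [0.5408, 0.016, 0.1717]
tcp_rot: [-90.0, 0.1, 5.9]
wrist_force: [0.4, -0.1, -0.3]
opening: -0.0001
time: 16.55
ee_pos: [0.5405, 0.0187, 0.1717]
tcp_rot: [-90.0, 0.1, 5.9]
wrist_force: [-0.2, -2.2, 0.2]
opening: 0.0002
time: 16.85
ee_pos: [0.5405, 0.0193, 0.1717]
tcp_rot: [-90.2, 0.1, 5.8]
wrist_force: [1.3, -9.9, 0.2]
opening: 0.0
```

Force rises sharply to 10 N, above the 5 N needed, which indicates a hard stop. One more small press, then retreat to the right and up.

```bash
python3 -m inch '[[[0,0,1.5],[0,0,0],0],[[0,0,1.5],[0,0,0],0],[[0,0,1.5],[0,0,0],0],[[0,0,1.5],[0,0,0],0]]'; python3 -m inch '[[[0,0,-5],[0,0,0],0],[[0,0,-20],[0,0,0],0],[[0,0,-35],[0,0,0],0],[[0,-30,-45],[0,0,0],0],[[0,-70,-45],[0,0,0],0],[[0,-105,-45],[0,0,0],0],[[0,-120,-60],[0,0,0],0],[[-30,-120,-80],[0,0,0],0],[[-60,-120,-100],[0,0,0],0],[[-60,-120,-100],[0,0,0],0]]';python3 look.py l6
```

```text
time: 17.25
ee_pos: [0.5404, 0.0193, 0.1718]
tcp_rot: [-90.3, 0.1, 5.8]
wrist_force: [1.2, -10.4, 0.1]
opening: -0.0005
time: 18.25
ee_pos: [0.4887, -0.0881, 0.2936]
tcp_rot: [-90.4, 0.0, 5.6]
wrist_force: [-0.3, 0.8, 1.3]
opening: -0.0
pawl 0 [[246.7 176. ]]
pawl 0.3 [[250.2 178.6]]
pawl 0.5 [[252.6 181. ]]
pawl 0.7 [[254.8 183.9]]
pawl 0.95 [[257.2 187.9]]
wheel 0 [[218.4 176.7]]
wheel 0.5 [[224.2 180.5]]
wheel 0.7 [[226.7 183.1]]
wheel 0.85 [[228.5 185.3]]
pawl_knob []
spoke_knob [([211.0, 176.0, 243.0, 210.0], 0.63)]
```

View pics/l6.png

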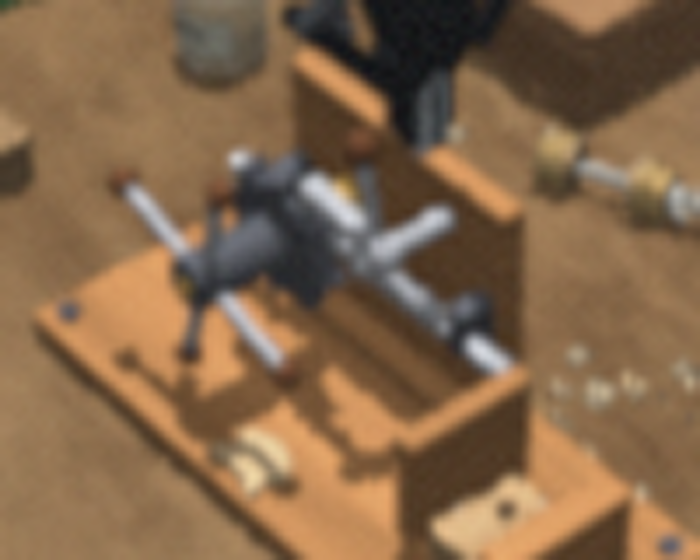

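The knob is at crop (361,146), image (246.6,175.9), against a home prediction of (246.7,176.0); the robot is clear. I cross-check against the starting picture by template matching.

```bash
python3 - <<'E'
from workcell import bot
import cv2,numpy as np
from h import *
b=cv2.cvtColor(bot.camera('scene')['frame'],cv2.COLOR_RGB2BGR); a=cv2.imread('pics/scene0.png')
f=lambda i:cv2.resize(i,None,fx=8,fy=8,interpolation=cv2.INTER_CUBIC)
for n,(u,v,w) in dict(knob=(247,176,5),block=(267,228,7),bolt=(204,199,6)).items():
    t=f(a[v-w:v+w+1,u-w:u+w+1]); s=f(b[v-w-4:v+w+5,u-w-4:u+w+5])
    _,m,_,l=cv2.minMaxLoc(cv2.matchTemplate(s,t,cv2.TM_CCOEFF_NORMED)); print(n,(np.array(l)/8-4),round(m,3))
o=bot.get_obs();print(o['time'],o['wrist_force'])
E
```

```text
knob [-2.625 -1.5  ] 0.864
block [-0.25 -0.25] 0.978
bolt [0. 0.] 0.997
18.45 [0.67218443 0.64970326 0.0838561 ]
```

The knob match is weak, since shadows on the plate have changed, so I use a colour centroid instead.

```bash
python3 - <<'E'
from workcell import bot
import cv2,numpy as np
b=cv2.cvtColor(bot.camera('scene')['frame'],cv2.COLOR_RGB2BGR); a=cv2.imread('pics/scene0.png')
cr=[i[166:192,236:260] for i in(a,b)]
for i in cr:
    h=i.astype(int); print(h[7:14,7:16,2]); print(h[7:14,7:16,1])
cv2.imwrite('pics/cmp.png',np.hstack([cv2.resize(i,None,fx=16,fy=16,interpolation=cv2.INTER_NEAREST) for i in cr]))
E
```

```text
[[ 78  84  93 102 106 114 143 185 208]
 [ 81  88 105 116 110  95 101 137 179]
 [ 83  89 102 113 102  91  80  92 127]
 [ 80  79  80  89  84  74  72  75  87]
 [ 79  70  65  65  65  65  69  75  73]
 [ 80  73  64  65  68  67  77  79  78]
 [ 86  87  80  80  81  75  77  79  78]]
[[ 56  59  64  68  74  82 103 133 150]
 [ 59  60  70  75  73  65  71  98 127]
 [ 59  59  68  75  69  61  57  65  90]
 [ 58  56  53  59  54  50  51  54  61]
 [ 58  48  41  45  47  46  49  53  53]
 [ 57  50  47  56  59  51  56  55  57]
 [ 63  65  64  74  77  65  59  57  56]]
[[ 78  84  94 101 107 116 129 112  73]
 [ 82  89 108 117 110 100  98 102  93]
 [ 83  89 104 112 104  92  79  85  96]
 [ 82  80  88  89  86  77  75  77  83]
 [ 78  70  66  68  65  67  75  75  79]
 [ 81  75  66  64  66  70  79  78  79]
 [ 88  86  81  82  81  79  80  83  80]]
[[54 60 65 69 76 82 93 80 56]
 [59 61 72 78 72 68 69 75 66]
 [60 61 69 74 69 62 56 61 71]
 [58 53 58 58 55 51 52 55 61]
 [54 49 44 48 43 47 51 54 57]
 [59 54 48 54 57 55 57 54 56]
 [64 63 64 77 77 69 60 60 58]]
```

View pics/cmp.png

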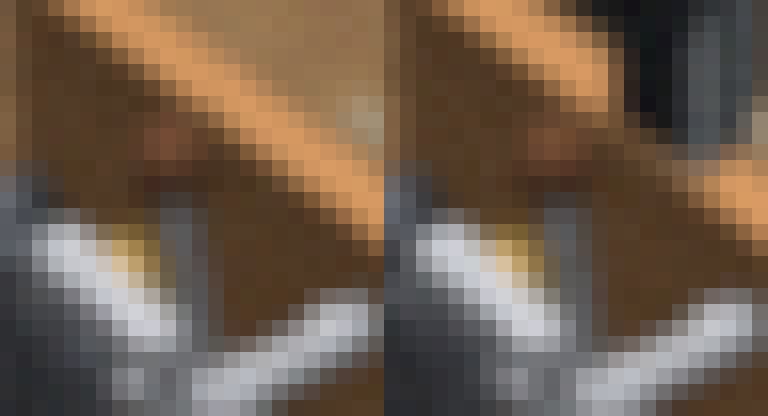

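The knob, lever and nose match the starting (home) picture pixel for pixel. The wheel is at about 0.66 rad and the robot is clear, so I hand in.

```bash
python3 -c "
from workcell import bot
print(bot.job_done(), bot.get_obs()['time'])"
```

```text
the job is handed in; nothing more can be done
the job is handed in; nothing more can be done
```

The job is done and handed in at about 18.5 s of the 61 s allowed; the hand-in reported no verdict. I lifted the pawl to about 0.5 rad, pushed the wheel back to about 0.66 rad, then pressed the lever left until it stopped hard at about 10 N. Then I withdrew the arm.

**Last checks:**
- **Pawl:** the knob, lever and nose match the starting (home) picture almost pixel for pixel.
- **Wheel:** three spoke balls put it at about 0.65–0.7 rad, inside the 0.5–0.95 window.
- **Block:** it shifted about a quarter pixel in the picture (roughly 1 mm).
- **Robot:** it was clear of everything, with wrist force under 1 N. I did not measure the loose tools, and the arm made no contact near them.

**What failed or disagreed:**
- **First spoke push:** it passed over the ball without moving it, because the closed fingers seem to end about 18 mm above the reported TCP. I lowered the tool 25 mm and repeated it successfully.
- **Knob template match:** it was poor (score 0.86, false shift of about 3 px) because the gripper hid the background. I replaced it with the direct pixel comparison.

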